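Close the boiler and hold the espresso lever level

TASK

Get the lever espresso maker going: turn the two-winged nut on top of its boiler clockwise (seen from above) by hand until it is fully home, its wings in line with the lever. Only after that press the lever down by its wooden grip, against its spring, until the lever arm is level - half-way, not down to its bottom stop - and finish the program while still holding it steadily level there, without letting go. Leave the cup under the spout, the sugar tin, the ashtray and the tray undisturbed.

Things in the scene. Friction and masses are not known exactly. Their poses are not given: they have to be found in the camera images.
- maker: steel lever espresso maker, fixed to the table; origin: underside, on the vertical axis of its boiler (80 mm diameter, 158 mm high, closed by a flange of 64 mm diameter up to z = 165). The lever points to its -x, z up. The base is 200 x 130 x 20 mm, reaching 140 mm to -x and 60 mm to +x of the origin; the group (vertical cylinder, 52 mm diameter, height 110 to 165 mm) stands 85 mm to -x with the lever's fork, up to z = 194, on top
- nut_grip (a point): grip point of the brass winged nut, on the boiler's axis, 191 mm above the table. The upright wings form one bar 64 mm long (along this point's x), 14 mm thick (its y), 32 mm high: from 20 mm below this point to 12 mm above it; below lies a disc of 52 mm diameter. Grip the bar across its 14 mm
- nut (a joint): turn of the nut in rad: grows clockwise from above; 0 loose, 1.3 fully home at its stop, wings then in line with the lever. Stays where it is left (friction about 0.08 N m)
- lever (a joint): lever angle in rad, grows as the lever goes down: 0 at rest (0.45 rad above level), 0.45 level, 0.9 bottom stop. A spring pushes it up: pressing at the grip takes about 5 N at the start, 10 N when level, 16 N at the bottom
- lever_pivot (a point): lever's hinge axis (along the maker's y), 85 mm to -x of the boiler's axis, 185 mm above the table; point axes as the maker's
- press_point (a point): middle of the upper face of the dark wooden grip (92 mm long, 30 mm wide, 22 mm thick, the outer end of the lever), 125 mm from the pivot along the lever and 11 mm above the lever's centre line; its x axis lies along the lever towards the pivot, z square to the upper face
- cup: white ceramic espresso cup, 60 mm diameter, 52 mm high, standing loose under the spout, on the maker's base 20 mm above the table; origin: centre of its underside; leave alone
- tin: stainless sugar tin with screw lid, 84 mm diameter, 102 mm high with its knob; origin: centre of underside; leave alone
- ashtray: green glass ashtray, 110 mm diameter, 32 mm high; origin: centre of underside; leave alone
- tray: aluminium tray 240 x 150 mm, 21 mm high with the flap folded over its short edge; origin: centre of underside; leave alone

How it is judged:
By the outcome, as a careful person would: the job done as asked, in the order asked, and still so for the second after the job is handed in, while the arm keeps its last pose, push and grip.
It also fails if it takes over 48 s, if anything falls off the work surface, if the arm or the gripper's body presses on something with over 40 N, if the wrist force passes 120 N, or if a joint passes its speed limit or range.

ROBOT

A 6-joint arm with a two-finger parallel gripper is mounted at the origin on the work surface. World frame = base frame: x ahead of the robot, y to its left, z up, the work surface at z = 0. Lengths are in m, angles in rad, forces in N, time in s.
With the tool pointing down it reaches from about 0.275 to 0.75 m from the base axis. Payload 10.2 kg.
Tool frame: the origin (TCP) lies between the finger pads; the fingertips stand 17 mm ahead of it and the grasp point (between the pads) lies 2 mm behind it; z points along the fingers, y is the line along which they close (so a half turn about z gives the same grasp; the last joint's range is limited). The gripper opens to 88 mm and grips with 3 to 60 N. Pads are 18 mm wide; open, the fingers measure 123 mm over their backs; the gripper's body (75 mm by 187 mm) begins 45 mm behind the grasp point.
Start: joints at [0.912, 0.313, 1.498, -0, 1.331, -0.223], TCP at [0.222, 0.476, 0.256] pointing down, gripper open.
Joint ranges: [-2.94, 2.94], [-0.97, 2.17], [0.19, 2.56], [-1.23, 4.37], [0.02, 3.11], [-2.88, 2.88]. Speed limits (rad/s): [2.39, 2.39, 3.01, 3.14, 3.14, 3.14].

INTERFACE

Orientations are given as a unit quaternion [w, x, y, z].
In Python, from cell import manip, read_camera gives the robot as it stands.
- The arm moves only by the tool apply_moves, never from a script. Its argument "rows" is a list of rows, each a list of 6 numbers: the shift along the tool's x, y, z in cm, then the turn, a rotation vector about the tool's x, y, z in degrees. A call has 1 to 20 rows; each row is the pose to reach, as a shift and turn from the pose commanded when the call began, along the tool's axes at that moment; what a row does not reach only later rows make up. A row lasts 1/10 s, in which the tool goes at most 50 mm and 8.59 degrees, less where a joint would pass 70% of its speed; a pose out of reach is approached as far as the arm can. A call with a gripper value outside its range is refused whole. "jaw" is the closure, from -1 (fully open) to 1 (shut), so that 0 is half open, set as the call begins (left out, the last holds). The fingers move at their own pace and stop on an object; "newtons" is the grip in N (left out, the last holds). Time passes only in rows, so rows that repeat a pose let the fingers close. It gives the time, the measured TCP pose, the force, the opening and the grip force at its end, in the units of the state.
- manip.state(): the state, without advancing time (a new reading comes with each control period).
- read_camera(name): name is "scene" or "top" or "wrist"; returns a dict with "frame" (400x640x3 uint8, blue, green, red), "mtx" (3x3 intrinsics, pixels), "k1" (the pictures are not rectified: a ray, as slopes to the right and down, at radius r is drawn at 1 + k1 r^2 times it, then the intrinsics apply), "cam_to_world" (4x4, takes a point from camera to world coordinates); the wrist camera has in their place "T_tool_cam" (4x4, takes a point from camera to tool coordinates, whose origin is the TCP and whose axes are the flange's). Camera axes: x right, y up, looking along -z (the intrinsics and any distortion apply to the point x, -y, -z); pixel columns grow to the right and rows downward; lengths in m; the calibration is good to about 2 mm. A picture is of the moment at which its call begins: read the wrist's pose just before it. There is no depth.
- manip.sign_off(): hands the job in; it is judged then, once.
The state is a dict: "clock": time; "qpos": joint angles; "qvel": joint speeds; "effort": joint torques, N m; "position": TCP position; "orientation": TCP orientation; "ft_force": force on the tool from outside, world axes, zero at the start; "moment": the same for the moment, N m; "gripper_width": opening from 0.0 (shut) to 1.0 (fully open); "grip_force": force on a finger pad.
Only numpy, scipy, OpenCV 4.12 (cv2) and the standard library are available. Lean on these libraries where they do the work, as an engineer would, in place of code of your own. Each camera call takes 0.05 s, during which the arm holds its last target. There are 200 camera calls.

## Working session

There is one attempt and no reset: what is moved stays moved. The work goes in short steps, Python scripts to look and compute and a tool call to move; the robot and the scene stay as the last step left them, time stands still between calls to the robot, and variables do not carry over. Pictures are saved under pics/ and viewed, at most 10 in all, crops included, and the job is handed in when it is done.

Besides the shell and the picture viewer there is one more tool, called after "Emit:" as name(argument=value, ...) on one line, values as JSON. apply_moves: Moves the arm, as the interface text tells. Its arguments: {"type":"object","properties":{"rows":{"type":"array","items":{"type":"array","items":{"type":"number"}}},"jaw":{"type":"number"},"newtons":{"type":"number"}},"required":["rows"]}

```bash
ls; mkdir -p pics
cat > h.py <<'E'
import numpy as np, cv2
from cell import manip, read_camera
from scipy.spatial.transform import Rotation as R
def quat(q): return R.from_quat([q[1],q[2],q[3],q[0]])
def cam(name):
    s=manip.state(); c=read_camera(name)
    if name=="wrist":
        T=np.eye(4);T[:3,:3]=quat(s["orientation"]).as_matrix();T[:3,3]=s["position"]
        c["cam_to_world"]=T@np.array(c["T_tool_cam"])
    for k in("mtx","cam_to_world"): c[k]=np.array(c[k])
    return c
def ray(c,u,v):
    d=np.array([c["k1"],0,0,0.])
    p=cv2.undistortPoints(np.array([[[u,v]]],float),c["mtx"],d)[0,0]
    T=c["cam_to_world"]; return T[:3,3],T[:3,:3]@np.array([p[0],-p[1],-1])
def atz(c,u,v,z):
    o,d=ray(c,u,v); return o+d*(z-o[2])/d[2]
def proj(c,P):
    T=np.linalg.inv(c["cam_to_world"]);p=(T[:3,:3]@np.array(P,float).reshape(-1,3).T).T+T[:3,3]
    q=p*[1,-1,-1]; return cv2.projectPoints(q,np.zeros(3),np.zeros(3),c["mtx"],np.array([c["k1"],0,0,0.]))[0][:,0]
E
python3 - <<'E'
from h import *
print(manip.state())
for n in("scene","top"):
    c=cam(n); cv2.imwrite(f"pics/{n}1.png",c["frame"]); np.savez(n+"1.npz",**{k:np.array(v) for k,v in c.items()}); print(n,c["mtx"].tolist(),c["k1"],c["cam_to_world"].round(3).tolist())
E
```

```text
pics
{'clock': 0.0, 'qpos': array([ 9.11579176e-01,  3.13435315e-01,  1.49840427e+00,  1.90228711e-05,
        1.33099290e+00, -2.23420081e-01]), 'qvel': array([-0.00113141,  0.00118592,  0.00055557,  0.00131758,  0.00037097,
        0.00097947]), 'effort': array([-2.17851639e-04, -4.02214372e+01, -2.52272719e+01,  6.94559840e-02,
        3.52414709e-02, -1.23309255e-04]), 'position': array([0.22150288, 0.47575009, 0.25518092]), 'orientation': array([-2.73138701e-04,  2.16180498e-01,  9.76353219e-01, -5.56575359e-04]), 'ft_force': array([-0.09828108, -0.24331155,  0.1994707 ]), 'moment': array([-0.02034093, -0.05486846,  0.00937498]), 'grip_force': 0.0, 'gripper_width': 0.9994004541514206}
scene [[456.1474174429721, 0.0, 322.9131955757257], [0.0, 456.1474174429721, 207.57262807439776], [0.0, 0.0, 1.0]] -0.04457608287078337 [[-0.572, -0.614, 0.544, 1.175], [0.82, -0.423, 0.385, 0.466], [-0.006, 0.667, 0.745, 1.047], [0.0, 0.0, 0.0, 1.0]]
top [[376.38012692687926, 0.0, 318.9842314471027], [0.0, 376.38012692687926, 199.6781126855832], [0.0, 0.0, 1.0]] -0.03619608832406398 [[0.027, 0.998, -0.052, 0.455], [-1.0, 0.027, 0.012, 0.03], [0.013, 0.052, 0.999, 1.257], [0.0, 0.0, 0.0, 1.0]]
```

View pics/top1.png

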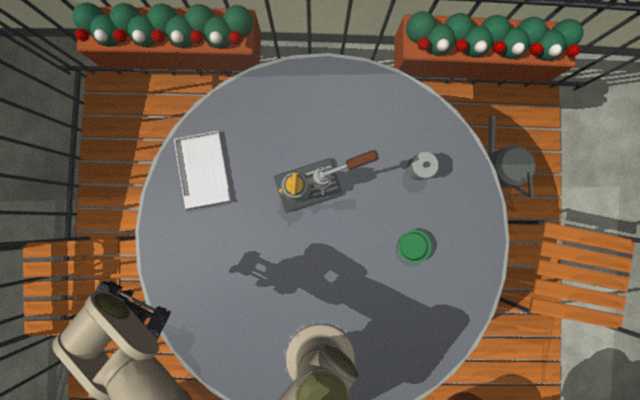

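View pics/scene1.png

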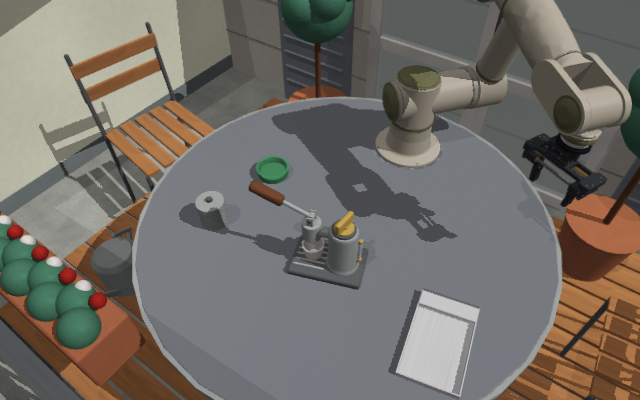

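The top view shows the maker with its nut at about (293,185) and the lever grip running from (347,165) to (378,154). The tin is at (425,166), the ashtray at (414,245) and the tray at (203,170). I'll enlarge the maker in both views.

Run:
```python
from h import *
a=cv2.imread("pics/top1.png")[140:220,265:385]; b=cv2.imread("pics/scene1.png")[170:290,240:380]
A=cv2.resize(a,None,fx=5,fy=5,interpolation=cv2.INTER_CUBIC);
cv2.imwrite("pics/topc.png",A)
cv2.imwrite("pics/scenec.png",cv2.resize(b,None,fx=5,fy=5,interpolation=cv2.INTER_CUBIC))
```

```text
(no output)
```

View pics/topc.png

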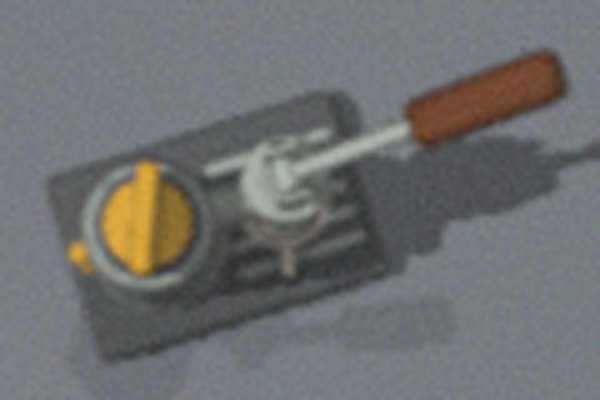

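View pics/scenec.png

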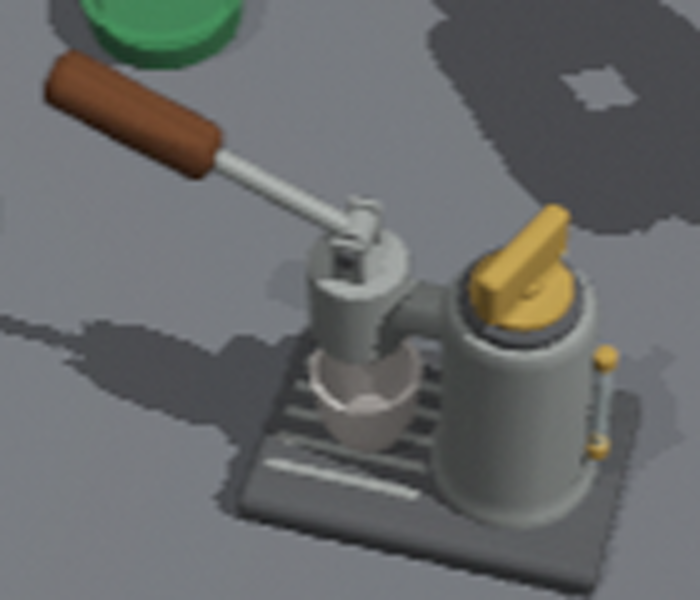

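The top crop shows the nut bar from (147,163) to (143,272) and the grip axis from (412,125) to (560,75). The scene crop shows the bar's top centre at about (522,248). I'll fit x, y and yaw to these points.

```bash
cat > fit.py <<'E'
from h import *
from scipy.optimize import least_squares
def load(n): return {k:v for k,v in np.load(n+"1.npz").items()}
t=load("top");s=load("scene")
tp=lambda u,v:(265+(u+.5)/5-.5,140+(v+.5)/5-.5); sp=lambda u,v:(240+(u+.5)/5-.5,170+(v+.5)/5-.5)
c45,s45=np.cos(.45),np.sin(.45)
lev=lambda r,h=0:[-.085-r*c45-h*s45*-1*-1,0,.185+r*s45+h*c45]
obs=[(t,tp(145,217),[0,0,.203]),(t,tp(48,182),[.06,-.065,.02]),(t,tp(105,362),[.06,.065,.02]),(t,tp(390,268),[-.14,.065,.02]),
(t,tp(562,72),lev(.171)),(t,tp(411,125),lev(.079)),
(s,sp(522,248),[0,0,.203]),(s,sp(60,78),lev(.171)),(s,sp(212,152),lev(.079)),(s,sp(238,515),[-.14,-.065,0]),(s,sp(595,592),[.06,-.065,0])]
def W(p,P):
    c,n=np.cos(p[2]),np.sin(p[2]);return np.array([p[0]+c*P[0]-n*P[1],p[1]+n*P[0]+c*P[1],P[2]])
def res(p): return np.concatenate([proj(c,W(p,P))[0]-px for c,px,P in obs])
r=min((least_squares(res,[.5,.1,y],loss="soft_l1") for y in(0,1.57,3.14,-1.57)),key=lambda r:r.cost)
if __name__=="__main__":
    print(r.x,np.degrees(r.x[2]),res(r.x).reshape(-1,2).round(1).tolist())
    a=atz(t,*tp(147,163),.203);b=atz(t,*tp(143,272),.203);print(a,b,np.linalg.norm(a-b),np.degrees(np.arctan2(*(a-b)[1::-1])))
    a=atz(s,*sp(560,212),.203);b=atz(s,*sp(485,285),.203);print(a,b,np.linalg.norm(a-b),np.degrees(np.arctan2(*(a-b)[1::-1])))
    print("pivot",W(r.x,[-.085,0,.185]),"grip end",W(r.x,lev(.171)),"cup",W(r.x,[-.085,0,.02]))
    print("press",W(r.x,[-.085-.125*c45+.011*s45,0,.185+.125*s45+.011*c45]))
    print("tin",atz(t,425,165,.1),"ash",atz(t,414,245,.03))
E
python3 fit.py
```

```text
[0.55461564 0.09027291 1.91875848] 109.93676256054334 [[-0.1, 0.1], [-1.1, -0.5], [-0.2, 0.9], [0.5, 0.5], [0.2, -0.8], [-0.1, 0.3], [0.3, -2.2], [-2.1, -2.0], [0.9, 0.6], [-0.4, 0.4], [-0.1, 1.0]]
[0.58535448 0.08992407 0.203     ] [0.52385338 0.09029736 0.203     ] 0.061502233265653954 -0.34775441180119265
[0.53076293 0.09628079 0.203     ] [0.59035309 0.0916899  0.203     ] 0.059766741200782035 175.59457639143778
pivot [0.58359918 0.010367   0.185     ] grip end [ 0.6361025  -0.13438158  0.25937911] cup [0.58359918 0.010367   0.02      ]
press [ 0.62034733 -0.09094549  0.24927561]
tin [ 0.63244457 -0.31089781  0.1       ] ash [ 0.37929738 -0.2985662   0.03      ]
```

```bash
cat >> h.py <<'E'
def to(x,y,z,psi):
    s=manip.state();Q=quat(s["orientation"]);a=np.radians(psi)
    Y=np.array([np.cos(a),np.sin(a),0]);Z=np.array([0,0,-1.]);T=R.from_matrix(np.c_[np.cross(Y,Z),Y,Z])
    print("shift cm",(Q.inv().apply(np.array([x,y,z])-s["position"])*100).round(2),"turn deg",np.degrees((Q.inv()*T).as_rotvec()).round(2),"t",round(s["clock"],2))
E
python3 -c "
from h import *
to(.555,.09,.285,90)"
```

```text
shift cm [-46.52 -20.9   -2.96] turn deg [-6.000e-02 -2.000e-02 -2.497e+01] t 0.1
```

Emit:
apply_moves(rows=[[0, 0, -3, 0, 0, 0], [-3, -1.4, -3, 0, 0, -2], [-7, -3.1, -3, 0, 0, -4], [-11, -4.9, -3, 0, 0, -7], [-15, -6.7, -3, 0, 0, -10], [-19, -8.5, -3, 0, 0, -13], [-23, -10.3, -3, 0, 0, -16], [-27, -12.1, -3, 0, 0, -19], [-31, -13.9, -3, 0, 0, -22], [-35, -15.7, -3, 0, 0, -25], [-39, -17.5, -3, 0, 0, -25], [-42, -18.9, -3, 0, 0, -25], [-44.5, -20, -3, 0, 0, -25], [-46.5, -20.9, -3, 0, 0, -25], [-46.5, -20.9, -3, 0, 0, -25], [-46.5, -20.9, -3, 0, 0, -25], [-46.5, -20.9, -3, 0, 0, -25]])

```text
clock: 1.8
position: [0.5544, 0.091, 0.2857]
orientation: [-0.0, -0.001, 1.0, 0.0]
ft_force: [-0.1, 0.2, -0.1]
gripper_width: 1.0
grip_force: 0.0
```

Run:
```python
from h import *
from fit import W,r
c=cam("wrist");f=c["frame"].copy()
print(manip.state()["position"],manip.state()["ft_force"]);np.savez("wrist1.npz",**{k:np.array(v) for k,v in c.items()})
cv2.imwrite("pics/w1.png",f)
print("proj nut top",proj(c,[.5546,.0903,.203]),"ends if 0deg",proj(c,[[.5866,.0903,.203],[.5226,.0903,.203]]))
```

```text
[0.55439032 0.09106768 0.28586927] [ 1.10505588 -0.42982104 -0.18728432]
proj nut top [[314.8365435  215.85127644]] ends if 0deg [[314.82427347 252.06211936]
 [314.85157912 176.19085067]]
```

View pics/w1.png

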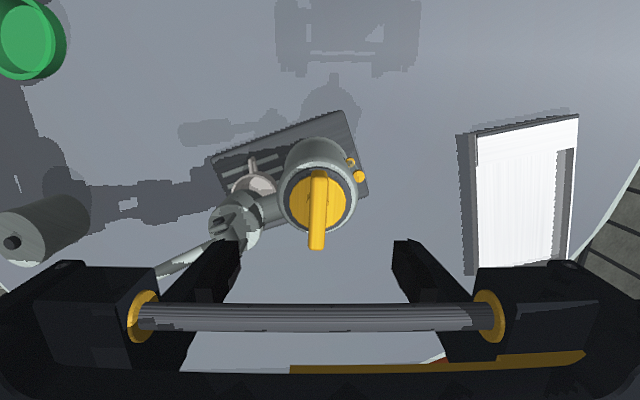

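The wrist view shows the bar's top face running from (318,171) to (316,249), centred between the fingers to within a few millimetres.

Run:
```python
from h import *
c=dict(np.load("wrist1.npz"));f=c["frame"]
h=cv2.cvtColor(f,cv2.COLOR_BGR2HSV);m=cv2.inRange(h[165:255,285:350],(20,150,200),(32,255,255))
for i in range(0,90,6):
    x=np.where(m[i])[0]; print(165+i,(285+x.min(),285+x.max(),len(x)) if len(x) else None, end=" ")
a=atz(c,318.3,171,.203);b=atz(c,316.5,248,.203);print(a,b,(a+b)/2,np.linalg.norm(a-b),np.degrees(np.arctan2(*(a-b)[1::-1])))
to(.555,.09,.194,90)
```

```text
165 None 171 None 177 None 183 (np.int64(314), np.int64(337), 23) 189 (np.int64(314), np.int64(341), 27) 195 (np.int64(313), np.int64(344), 31) 201 (np.int64(313), np.int64(345), 31) 207 (np.int64(313), np.int64(344), 31) 213 (np.int64(313), np.int64(342), 29) 219 (np.int64(312), np.int64(338), 26) 225 (np.int64(312), np.int64(331), 19) 231 (np.int64(312), np.int64(324), 13) 237 (np.int64(311), np.int64(323), 13) 243 (np.int64(311), np.int64(323), 13) 249 (np.int64(312), np.int64(321), 10) [0.51861394 0.09287857 0.203     ] [0.58285967 0.0916716  0.203     ] [0.55073681 0.09227508 0.203     ] 0.06425706563509388 178.9237204968475
shift cm [-0.06 -0.11  9.19] turn deg [ 0.01 -0.    0.09] t 1.85
```

Emit:
apply_moves(rows=[[0, 0, 2, 0, 0, 0], [0, 0, 4.5, 0, 0, 0], [0, 0, 7, 0, 0, 0], [0, 0, 8.5, 0, 0, 0], [0, 0, 9.2, 0, 0, 0], [0, 0, 9.2, 0, 0, 0], [0, 0, 9.2, 0, 0, 0]])

```text
clock: 2.55
position: [0.5552, 0.0904, 0.1947]
orientation: [0.001, -0.0, 1.0, -0.0]
ft_force: [-0.1, 0.1, 0.1]
gripper_width: 1.0
grip_force: 0.0
```

Emit:
apply_moves(rows=[[0, 0, 0, 0, 0, 0], [0, 0, 0, 0, 0, 0], [0, 0, 0, 0, 0, 0], [0, 0, 0, 0, 0, 0], [0, 0, 0, 0, 0, 0], [0, 0, 0, 0, 0, 0], [0, 0, 0, 0, 0, 0], [0, 0, 0, 0, 0, 0]], jaw=1, newtons=20)

```text
clock: 3.35
position: [0.5549, 0.0902, 0.1937]
orientation: [-0.0, -0.0, 1.0, -0.0]
ft_force: [-0.6, 0.1, -0.4]
gripper_width: 0.298
grip_force: 0.0
```

Still closing.

Emit:
apply_moves(rows=[[0, 0, 0, 0, 0, 0], [0, 0, 0, 0, 0, 0], [0, 0, 0, 0, 0, 0], [0, 0, 0, 0, 0, 0], [0, 0, 0, 0, 0, 0]])

```text
clock: 3.85
position: [0.5546, 0.0922, 0.1937]
orientation: [-0.0, -0.001, 1.0, 0.002]
ft_force: [-0.5, 10.7, 0.6]
gripper_width: 0.154
grip_force: 20.0
```

```bash
python3 -c "
from h import *
s=manip.state();print(s['position'],s['gripper_width']*88,s['grip_force'],s['ft_force'],s['moment'],s['qpos'])"
```

```text
[0.55463569 0.09218701 0.19372011] 13.547493198579698 20.002842136309482 [-0.54050017 10.70221567  0.5623024 ] [ 1.73212753  0.11856077 -0.04003286] [-0.04524503  0.44710718  1.4723758   0.00404855  1.22262455 -1.61851117]
```

Emit:
apply_moves(rows=[[0.1, 0.2, 0, 0, 0, 0], [0.2, 0.2, 0, 0, 0, 0], [0.2, 0.2, 0, 0, 0, 4], [0.2, 0.2, 0, 0, 0, 8], [0.2, 0.2, 0, 0, 0, 12], [0.2, 0.2, 0, 0, 0, 16], [0.2, 0.2, 0, 0, 0, 20], [0.2, 0.2, 0, 0, 0, 24], [0.2, 0.2, 0, 0, 0, 27], [0.2, 0.2, 0, 0, 0, 30], [0.2, 0.2, 0, 0, 0, 30], [0.2, 0.2, 0, 0, 0, 30]])

```text
clock: 5.05
position: [0.5547, 0.0932, 0.1937]
orientation: [0.002, 0.259, 0.966, 0.002]
ft_force: [13.4, 7.3, -7.0]
gripper_width: 0.157
grip_force: 20.0
```

```bash
cat > st.py <<'E'
from h import *
s=manip.state();Q=quat(s['orientation']);Y=Q.apply([0,1,0]);print(s['clock'],s['position'].round(4),'w',(s['gripper_width']*88).round(1),s['grip_force'].round(1),'F',s['ft_force'].round(1),'Ftool',Q.inv().apply(s['ft_force']).round(1),'M',s['moment'].round(2),'psi',np.degrees(np.arctan2(Y[1],Y[0])).round(2),'tilt',Q.apply([0,0,1]).round(4),s['qpos'].round(3))
E
python3 st.py
```

```text
Traceback (most recent call last):
  File "st.py", line 2, in <module>
    s=manip.state();Q=quat(s['orientation']);Y=Q.apply([0,1,0]);print(s['clock'],s['position'].round(4),'w',(s['gripper_width']*88).round(1),s['grip_force'].round(1),'F',s['ft_force'].round(1),'Ftool',Q.inv().apply(s['ft_force']).round(1),'M',s['moment'].round(2),'psi',np.degrees(np.arctan2(Y[1],Y[0])).round(2),'tilt',Q.apply([0,0,1]).round(4),s['qpos'].round(3))
                                                                                                            ^^^^^^^^^^^^^^^^^^^^^^^^^^^^^
AttributeError: 'float' object has no attribute 'round'
```

Emit:
apply_moves(rows=[[-0.1, 0.15, 0, 0, 0, 0], [-0.15, 0.25, 0, 0, 0, 3], [-0.15, 0.25, 0, 0, 0, 6], [-0.15, 0.25, 0, 0, 0, 10], [-0.15, 0.25, 0, 0, 0, 14], [-0.15, 0.25, 0, 0, 0, 18], [-0.15, 0.25, 0, 0, 0, 22], [-0.15, 0.25, 0, 0, 0, 26], [-0.15, 0.25, 0, 0, 0, 28], [-0.15, 0.25, 0, 0, 0, 30], [-0.15, 0.25, 0, 0, 0, 30], [-0.15, 0.25, 0, 0, 0, 30]])

```text
clock: 6.25
position: [0.5555, 0.0939, 0.1937]
orientation: [-0.0, 0.499, 0.866, 0.0]
ft_force: [1.1, 4.1, -0.4]
gripper_width: 0.157
grip_force: 20.0
```

```bash
sed -i "s/(s\['gripper_width'\]\*88).round(1),s\['grip_force'\].round(1)/round(s['gripper_width']*88,1),round(s['grip_force'],1)/" st.py
python3 st.py
```

```text
6.25 [0.5555 0.0939 0.1937] w 13.8 20.0 F [ 1.1  4.1 -0.4] Ftool [3.  3.  0.4] M [ 0.58 -0.25 -0.09] psi 30.08 tilt [ 3.e-04  6.e-04 -1.e+00] [-4.100e-02  4.500e-01  1.469e+00  1.000e-03  1.223e+00 -5.660e-01]
```

Emit:
apply_moves(rows=[[0, 0.05, 0, 0, 0, 3], [0, 0.05, 0, 0, 0, 6], [0, 0.05, 0, 0, 0, 8], [0, 0.05, 0, 0, 0, 9], [0, 0.05, 0, 0, 0, 9], [0, 0.05, 0, 0, 0, 9]])

```text
clock: 6.85
position: [0.5558, 0.094, 0.1937]
orientation: [-0.0, 0.566, 0.825, 0.0]
ft_force: [-0.5, 4.6, 0.2]
gripper_width: 0.155
grip_force: 20.0
```

```bash
python3 st.py
```

```text
6.85 [0.5558 0.094  0.1937] w 13.7 20.0 F [-0.5  4.6  0.2] Ftool [ 4.5  1.2 -0.2] M [0.65 0.09 0.04] psi 21.08 tilt [-3.e-04  4.e-04 -1.e+00] [-0.04   0.45   1.467  0.     1.224 -0.408]
```

Emit:
apply_moves(rows=[[0, 0, 0, 0, 0, 1], [0, 0, 0, 0, 0, 2], [0, 0, 0, 0, 0, 2], [0, 0, 0, 0, 0, 2]])

```text
clock: 7.25
position: [0.5559, 0.094, 0.1937]
orientation: [-0.0, 0.581, 0.814, 0.0]
ft_force: [-0.1, 4.9, 0.6]
gripper_width: 0.155
grip_force: 20.1
```

```bash
python3 st.py
```

```text
7.25 [0.5559 0.094  0.1937] w 13.6 20.1 F [-0.1  4.9  0.6] Ftool [ 4.7  1.5 -0.6] M [0.8  0.07 0.26] psi 19.02 tilt [-2.e-04  2.e-04 -1.e+00] [-0.04   0.45   1.467  0.     1.224 -0.372]
```

Emit:
apply_moves(rows=[[0, 0, 0, 0, 0, 1], [0, 0, 0, 0, 0, 2], [0, 0, 0, 0, 0, 2], [0, 0, 0, 0, 0, 2]])

```text
clock: 7.65
position: [0.5559, 0.094, 0.1937]
orientation: [-0.0, 0.594, 0.804, -0.0]
ft_force: [0.6, 5.2, -0.4]
gripper_width: 0.163
grip_force: 20.7
```

```bash
python3 st.py
```

```text
7.65 [0.5559 0.094  0.1937] w 14.3 20.7 F [ 0.6  5.2 -0.4] Ftool [4.8 2.1 0.4] M [0.72 0.01 0.53] psi 17.07 tilt [-1.e-04  1.e-04 -1.e+00] [-0.04   0.45   1.467  0.     1.224 -0.338]
```

Emit:
apply_moves(rows=[[0, 0, 0, 0, 0, 0], [0, 0, 0, 0, 0, 0], [0, 0, 0, 0, 0, 0], [0, 0, 0, 0, 0, 0], [0, 0, 0, 0, 0, 0], [0, 0, 0, 0, 0, 0], [0, 0, -1, 0, 0, 0], [0, 0, -3, 0, 0, 0], [0, 0, -6, 0, 0, 0], [0, 0, -10, 0, 0, 0], [0, 0, -12, 0, 0, 0], [0, 0, -12, 0, 0, 0], [0, 0, -12, 0, 0, 0]], jaw=-0.2)

```text
clock: 8.95
position: [0.5557, 0.0938, 0.3133]
orientation: [-0.0, 0.595, 0.804, -0.0]
ft_force: [-0.1, -0.5, 0.6]
gripper_width: 0.595
grip_force: 0.0
```

Run:
```python
from h import *
from fit import W,r
c=cam("wrist");f=c["frame"].copy();np.savez("wrist2.npz",**{k:np.array(v) for k,v in c.items()})
cv2.imwrite("pics/w2.png",f);print(manip.state()['position'],manip.state()['ft_force'])
```

```text
[0.55557922 0.09384298 0.3125552 ] [ 0.30043356  0.3895351  -0.60897046]
```

View pics/w2.png

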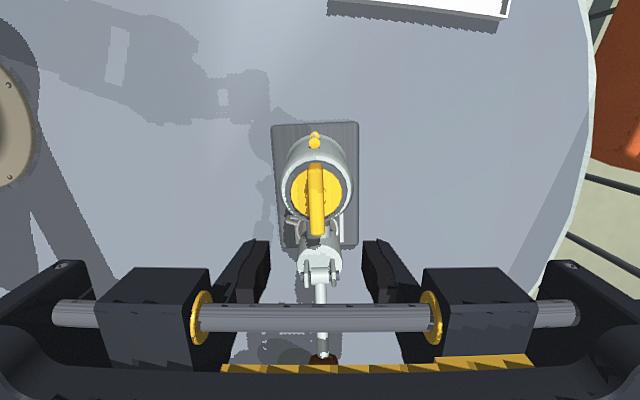

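The nut's bar, from (315,165) to (317,232), now looks in line with the lever rod, which runs from (320,275) to (323,352). I'll check the angles.

```bash
python3 - <<'E'
from h import *
c=dict(np.load("wrist2.npz"));f=c["frame"]
h=cv2.cvtColor(f,cv2.COLOR_BGR2HSV);H=h[160:240,285:350];m=cv2.inRange(H,(18,150,150),(32,255,255))
for i in list(range(0,16,3))+list(range(55,80,3)):
    x=np.where(m[i])[0]; print(160+i,(285+x.min(),285+x.max()) if len(x) else None, end=" ")
ang=lambda a,b:np.degrees(np.arctan2(*(b-a)[1::-1]))
a=atz(c,315.5,166,.203);b=atz(c,317,232,.203);print("\nbar",a,b,np.linalg.norm(a-b),ang(a,b))
k=dict(np.load("top1.npz"))
p=atz(c,320,275,.185);e=atz(c,323,352,.185+.073*np.tan(.45));print("lever",p,e,ang(p,e))
# base edges
a=atz(c,273,127,.02);b=atz(c,361,124,.02);print("base far corners",a,b,ang(a,b))
E
python3 st.py
```

```text
160 None 163 (np.int64(314), np.int64(318)) 166 (np.int64(309), np.int64(321)) 169 (np.int64(308), np.int64(324)) 172 (np.int64(302), np.int64(330)) 175 (np.int64(298), np.int64(333)) 215 (np.int64(306), np.int64(326)) 218 (np.int64(310), np.int64(323)) 221 (np.int64(310), np.int64(323)) 224 (np.int64(310), np.int64(324)) 227 (np.int64(310), np.int64(324)) 230 (np.int64(310), np.int64(324)) 233 (np.int64(311), np.int64(323)) 236 None 239 None 
bar [0.54506543 0.12545458 0.203     ] [0.56411951 0.06781251 0.203     ] 0.06070968013172853 -71.70825567583113
lever [0.58388152 0.01440434 0.185     ] [ 0.60617483 -0.0486901   0.22026302] -70.54003468788986
base far corners [0.48089021 0.12666461 0.02      ] [0.60014059 0.16756399 0.02      ] 18.93046589820075
9.0 [0.5556 0.0938 0.3126] w 52.8 0.0 F [ 0.3  0.4 -0.6] Ftool [0.3 0.4 0.6] M [-0.07  0.05 -0.03] psi 17.03 tilt [-0.0019  0.     -1.    ] [-0.041  0.368  1.274 -0.     1.501 -0.338]
```

```bash
python3 -c "
from h import *
to(.6263,-.1042,.31,19.7)"
```

```text
shift cm [-21.01   0.96   0.24] turn deg [-0.11 -0.04 -2.67] t 9.0
```

Emit:
apply_moves(rows=[[-1, 0, -1, 0, 0, -1], [-3, 0.2, -1, 0, 0, -2], [-6, 0.3, -1, 0, 0, -2.7], [-9, 0.4, -1, 0, 0, -2.7], [-12, 0.6, -1, 0, 0, -2.7], [-15, 0.7, -1, 0, 0, -2.7], [-18, 0.8, -1, 0, 0, -2.7], [-20, 0.9, -0.5, 0, 0, -2.7], [-21, 1, 0, 0, 0, -2.7], [-21, 1, 0.2, 0, 0, -2.7], [-21, 1, 0.2, 0, 0, -2.7], [-21, 1, 0.2, 0, 0, -2.7]], jaw=1, newtons=20)

```text
clock: 10.2
position: [0.6269, -0.1029, 0.312]
orientation: [0.0, 0.575, 0.818, 0.0]
ft_force: [-0.1, -0.6, -0.0]
gripper_width: 0.009
grip_force: 0.0
```

Run:
```python
from h import *
c=cam("wrist");cv2.imwrite("pics/w3.png",c["frame"]);np.savez("wrist3.npz",**{k:np.array(v) for k,v in c.items()})
print(proj(c,[[.6263,-.1042,.25]]))
import st
to(.6263,-.1042,.27,19.7)
```

```text
[[315.34423887 226.67036163]]
10.25 [ 0.6269 -0.103   0.3122] w 0.5 0.0 F [ 0.5  0.7 -0.6] Ftool [0.5 0.7 0.6] M [-0.11  0.01 -0.05] psi 19.8 tilt [ 5.e-04 -1.e-04 -1.e+00] [-0.347  0.542  1.016  0.     1.582 -0.693]
shift cm [-0.1  -0.1   4.22] turn deg [0.03 0.01 0.1 ] t 10.25
```

View pics/w3.png

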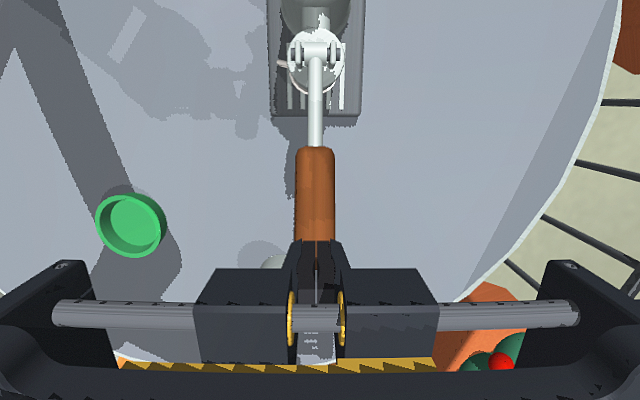

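The closed fingers are centred over the wooden grip at about column 316, so I'll press down.

Emit:
apply_moves(rows=[[0, 0, 1, 0, 0, 0], [0, -0.1, 2, 0, 0, 0], [0, -0.1, 2.8, 0, 0, 0], [0, -0.1, 3.4, 0, 0, 0], [0, -0.1, 4, 0, 0, 0], [0, -0.1, 4.6, 0, 0, 0], [0, -0.1, 5.2, 0, 0, 0], [0, -0.1, 5.8, 0, 0, 0], [0, -0.1, 6.4, 0, 0, 0], [0, -0.1, 7, 0, 0, 0], [0, -0.1, 7.6, 0, 0, 0], [0, -0.1, 8, 0, 0, 0], [0, -0.1, 8, 0, 0, 0], [0, -0.1, 8, 0, 0, 0]])

```text
clock: 11.65
position: [0.627, -0.1056, 0.2336]
orientation: [0.003, 0.576, 0.818, 0.0]
ft_force: [0.9, -3.2, 8.8]
gripper_width: 0.004
grip_force: 4.1
```

```bash
python3 st.py; python3 -c "
from h import *
to(.6263,-.1042,.213,19.7)"
```

```text
11.65 [ 0.627  -0.1056  0.2336] w 0.4 4.1 F [ 0.9 -3.2  8.8] Ftool [-3.4 -0.2 -8.7] M [-0.77 -0.3  -0.03] psi 19.69 tilt [ 0.0049 -0.0032 -1.    ] [-3.500e-01  5.750e-01  1.165e+00 -1.000e-03  1.396e+00 -6.940e-01]
shift cm [ 0.16 -0.02  2.06] turn deg [ 0.2   0.27 -0.01] t 11.65
```

Emit:
apply_moves(rows=[[0, 0, 0.4, 0, 0, 0], [0, 0, 0.8, 0, 0, 0], [0, 0, 1.2, 0, 0, 0], [0, 0, 1.6, 0, 0, 0], [0, 0, 1.9, 0, 0, 0], [0, 0, 2.1, 0, 0, 0], [0, 0, 2.1, 0, 0, 0], [0, 0, 2.1, 0, 0, 0], [0, 0, 2.1, 0, 0, 0]])

```text
clock: 12.55
position: [0.6274, -0.1066, 0.2134]
orientation: [0.004, 0.576, 0.817, -0.0]
ft_force: [1.9, -7.8, 11.7]
gripper_width: 0.004
grip_force: 5.7
```

```bash
python3 st.py
python3 - <<'E'
from h import *
c=cam("scene");f=c["frame"][150:270,230:390]
cv2.imwrite("pics/s2.png",cv2.resize(f,None,fx=5,fy=5,interpolation=cv2.INTER_CUBIC))
np.savez("scene2.npz",**{k:np.array(v) for k,v in c.items()})
d=np.array([.337,-.9415,0]);p=np.array([.5842,.0135,.185])
for a in(-.06,0,.06):
    print(a,(5*(proj(c,[p+r*(np.cos(a)*d+[0,0,np.sin(a)]) for r in(0,.079,.171)])-[230,150])).round(0).tolist())
E
```

```text
12.55 [ 0.6274 -0.1066  0.2134] w 0.4 5.7 F [ 1.9 -7.8 11.7] Ftool [ -8.1  -0.7 -11.6] M [-1.42 -0.37 -0.  ] psi 19.67 tilt [ 0.007  -0.0054 -1.    ] [-0.351  0.588  1.195 -0.003  1.349 -0.694]
-0.06 [[409.0, 329.0], [260.0, 305.0], [92.0, 278.0]]
0 [[409.0, 329.0], [259.0, 299.0], [89.0, 265.0]]
0.06 [[409.0, 329.0], [258.0, 293.0], [87.0, 251.0]]
```

View pics/s2.png

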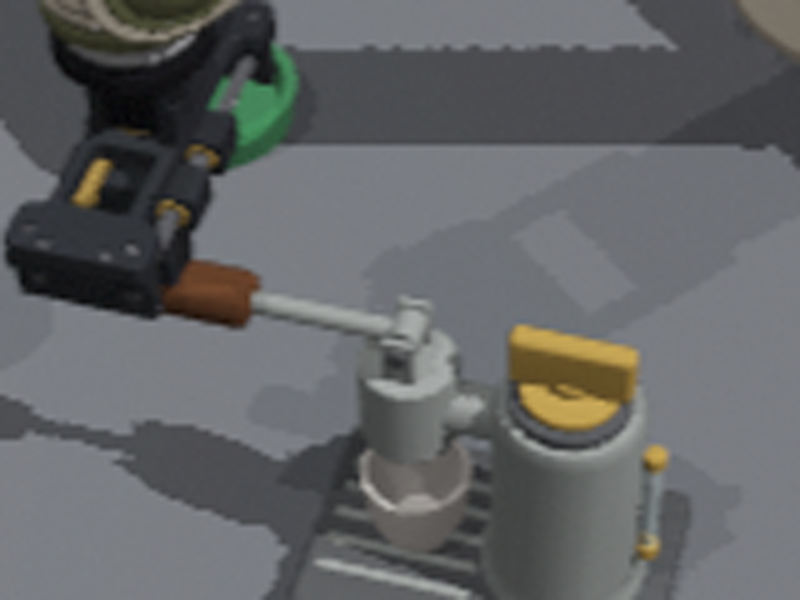

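The nut is in line and the grip is held near level. I'll measure the rod's angle in the scene picture more precisely, checking the method against the first picture, where the angle is known to be 0.45 rad above level.

```bash
cat > ang.py <<'E'
from h import *
from scipy.optimize import brentq
d=np.array([.337,-.9415,0]);p=np.array([.5842,.0135,.185])
def P(c,a,r): return proj(c,p+r*(np.cos(a)*d+[0,0,np.sin(a)]))[0]
def measure(c,a0):
    g=cv2.cvtColor(c["frame"],cv2.COLOR_BGR2GRAY).astype(float)
    # centreline: brightness-weighted offset perpendicular to the predicted line, r from .03 to .07
    A,B=P(c,a0,.032),P(c,a0,.072);u=(B-A)/np.linalg.norm(B-A);n=np.array([-u[1],u[0]])
    k=np.arange(-6,6.01,.25);L=np.linspace(0,np.linalg.norm(B-A),40);off=[]
    for l in L:
        q=(A+u*l)[None]+k[:,None]*n
        v=cv2.remap(g.astype(np.float32),q[:,0].astype(np.float32)[None],q[:,1].astype(np.float32)[None],cv2.INTER_LINEAR)[0]
        w=np.clip(v-np.percentile(v,60)-12,0,None);off.append((w*k).sum()/max(w.sum(),1e-6))
    off=np.array(off);i=np.abs(off-np.median(off))<1;s,o=np.polyfit(L[i],off[i],1)
    dirm=u+s*n;dirm/=np.linalg.norm(dirm)
    f=lambda a:np.cross(np.append(P(c,a,.072)-P(c,a,.032),0),np.append(dirm,0))[2]
    return brentq(f,a0-.3,a0+.3),o+s*L.mean(),i.sum(),off.round(1)[::4]
print("before",measure(dict(np.load("scene1.npz")),.45))
print("now",measure(dict(np.load("scene2.npz")),0.))
# same height-free check: nut bar (horizontal), slope
E
python3 ang.py
```

```text
before (0.4616748005199956, np.float64(0.3503671351639534), np.int64(40), array([0.3, 0.3, 0.4, 0.3, 0.3, 0.3, 0.3, 0.4, 0.4, 0.4]))
now (0.006102119622089355, np.float64(0.6451158301437329), np.int64(40), array([0.7, 0.6, 0.6, 0.7, 0.6, 0.6, 0.7, 0.6, 0.6, 0.7]))
```

Emit:
apply_moves(rows=[[0, 0, 0, 0, 0, 0], [0, 0, 0, 0, 0, 0], [0, 0, 0, 0, 0, 0], [0, 0, 0, 0, 0, 0], [0, 0, 0, 0, 0, 0], [0, 0, 0, 0, 0, 0]])

```text
clock: 13.2
position: [0.6275, -0.1066, 0.2134]
orientation: [0.004, 0.576, 0.817, -0.0]
ft_force: [3.1, -7.9, 10.7]
gripper_width: 0.007
grip_force: 5.7
```

Run:
```python
import st
from ang import measure
from h import *
print("final",measure(cam("scene"),0.)[:2])
s=manip.state()
if abs(s["position"][2]-.213)<.0015: print(manip.sign_off())
```

```text
13.2 [ 0.6275 -0.1066  0.2134] w 0.6 5.7 F [ 3.1 -7.9 10.7] Ftool [ -8.6   0.3 -10.6] M [-1.39 -0.43  0.05] psi 19.67 tilt [ 0.007  -0.0054 -1.    ] [-0.351  0.588  1.195 -0.003  1.349 -0.694]
before (0.4616748005199956, np.float64(0.3503671351639534), np.int64(40), array([0.3, 0.3, 0.4, 0.3, 0.3, 0.3, 0.3, 0.4, 0.4, 0.4]))
now (0.006102119622089355, np.float64(0.6451158301437329), np.int64(40), array([0.7, 0.6, 0.6, 0.7, 0.6, 0.6, 0.7, 0.6, 0.6, 0.7]))
final (0.005360505507156827, np.float64(0.639780722241293))
the job is handed in; nothing more can be done
None
```

I turned the nut clockwise to its stop, in line with the lever, then pressed the lever to within about 0.01 rad of level and handed the job in at about 13 s, still holding it; I touched nothing else on the table.

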